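Thread the label roll's spindle through its stand

ROBOT

A 6-joint arm with a two-finger parallel gripper is mounted at the origin on a cart in front of the work surface, level with it; the furniture and walls round the work are solid. World frame = base frame: x ahead of the robot, y to its left, z up, the work surface at z = 0. Lengths are in m, angles in degrees, forces in N, time in s.
With the tool pointing down it reaches from about 0.25 to 0.775 m from the base axis. Payload 4 kg.
Tool frame: the origin (TCP) lies at the very end of the fingers, on their centre line; the grasp point (between the pads) lies 19 mm behind it; z points along the fingers, y is the direction in which the jaws open and shut (so a half turn about z gives the same grasp; the last joint's range is limited). The gripper opens to 85 mm and grips with 20 to 120 N. Pads are 22 mm wide; open, the fingers measure 114 mm over their backs; the gripper's body (76 mm by 85 mm) begins 54 mm behind the grasp point. The pads swing forward as they close: fully open they stand 13 mm farther back than shut.
Start: joints at [66.744, 4.996, 78.535, -0, 96.463, -5.907], TCP at [0.164, 0.525, 0.231] pointing down, gripper open.
Joint ranges: [-177.83, 177.83], [-43.37, 116.18], [15.69, 146.23], [-61.86, 241.86], [9.47, 152.12], [-147.06, 147.06]. Speed limits (degrees/s): [159.86, 159.86, 180, 180, 180, 180].

INTERFACE

Orientations are given as a 3x3 rotation matrix whose columns are the frame's x, y, z axes.
In Python, from bench import r gives the robot as it stands.
- The arm moves only by the shell command python3 -m creep 'ROWS' [FORCE]. ROWS is JSON, a list that holds one entry, the list of rows, each a list of 5 numbers: the shift along the tool's x, y, z in units of 20 mm (1.0 is 20 mm), then the turn about the tool's z in units of 8 degrees (1.0 is 8 degrees), then the opening, from 0 (shut) to 1 (fully open). A call has 1 to 12 rows; each row shifts and turns the pose as measured when the row begins, along the tool's axes as they then stand; what a row does not reach is not made up. A row lasts 1/8 s, in which the tool goes at most 62.5 mm and 10.7 degrees, less where a joint would pass 70% of its speed; a pose out of reach is approached as far as the arm can. A call with a number of a shift or a turn outside -1 to 1 is refused whole. A call with a gripper value outside its range is refused whole. The fingers move at their own pace and stop on an object; FORCE is the grip in N (left out, the last holds). Time passes only in rows, so rows that do not move let the fingers close. It gives the time, the measured TCP pose, the force and the opening at its end, in the units of the state.
- r.state(): the state, without advancing time (a new reading comes with each control period).
- r.camera(name): name is "scene" or "side" or "wrist"; returns the picture (480x640x3 uint8, blue, green, red); there is no depth.
- r.get_calibration(name): a dict with "camera_matrix" (3x3 intrinsics, pixels), "k1" (the pictures are not rectified: a ray, as slopes to the right and down, at radius r is drawn at 1 + k1 r^2 times it, then the intrinsics apply), "eye" and "rotation" of the camera in the world. Camera axes: x right, y down, z forward; pixel columns grow to the right and rows downward; lengths in m; the calibration is good to about 2 mm. A picture is of the moment at which its call begins: read the wrist's pose just before it. get_calibration takes no time and is no camera call; for the wrist camera it gives the pose at the moment of the call.
- r.sign_off(): hands the job in, once; it reports no verdict.
The state is a dict: "t": time; "q": joint angles; "joint_velocities": joint speeds; "joint_efforts": joint torques, N m; "ee_pos": TCP position; "tool_rot": TCP orientation; "ft_force": force on the tool from outside, world axes, zero at the start; "moment": the same for the moment, N m; "finger_gap": finger opening in m.
Only numpy, scipy, OpenCV 4.12 (cv2) and the standard library are available. Lean on these libraries where they do the work, as an engineer would, in place of code of your own. Each camera call takes 0.05 s, during which the arm holds its last target. There are 200 camera calls.

TASK

Hang the label roll for use: take the spindle from its rest by the black handle, thread it nose first through the stand's near ear, the roll's core and the sprung far ear, push it fully home until its collar sits against the near ear, and let go. The height of the ears varies and is not reported: find it by touch or by sight. Work gently, never pressing on the stand with 25 N or more, and leave the other things where they are.

Things in the scene. Friction and masses are not known exactly. Their poses are not given: they have to be found in the camera images.
- stand: Fixed metal label stand. Origin: centre of the underside of its 150 x 100 x 10 mm base, on the worktop; z up; x = threading direction (spindle enters at the -x side, moving to +x). Two ears (see ear_near, ear_far) stand 80 mm apart, their holes in line along x at y = 0, both at one height that is not reported. They slide in fixed channels 56 mm wide, 40 mm high. Two rails between them carry the roll.
- ear_near (a point): Fixed point on the worktop, under the outer (-x) face of the near ear; axes as stand. The ear is a plain metal plate 8 mm thick (x), 44 mm wide (y), with a flat top. Its round hole, 14.2 mm across, is at y = 0, centred 20 mm below the ear's top and anywhere from 54 to 74 mm above the worktop (top 74 to 94 mm). Both ears are clamped: pushes under 25 N do not move them.
- ear_far (a point): Fixed point on the worktop, under the outer (+x) face of the far ear, 96 mm beyond ear_near; axes as stand. The far ear is like the near one, its hole at exactly the same height, but a spring plunger (black button on its top, 12 mm across) reaches 3.3 mm into the hole from above with a round tip. The tapered nose lifts it; it then presses on the shank with about 3 N, so from nose entry there to home the spindle drags with some 2 to 7 N.
- roll_mid (a point): Centre of the loose paper label roll standing on edge in the stand's cradle, half-way between the ears: 66 mm across, 41 mm wide, its axis (x) along the stand's x, centre 62 mm above the worktop whatever the ears' height. Cardboard core with a 40 mm through hole. Free to shift a few mm along x. 75 g.
- spindle_grip (a point): Centre of the spindle's black round handle, 18 mm across, 55 mm long: the place to grip. x points along the spindle to the nose (turn about x arbitrary). A steel collar, 28 mm across and 5 mm thick, follows the handle; its bearing face is 33 mm from this point towards the nose. About 110 g. It starts level in the rest, axis 46 mm above the worktop, handle overhanging freely.
- spindle_shank (a point): Point on the spindle's axis, 81 mm from spindle_grip towards the nose, 48 mm from the collar's bearing face; axes as spindle_grip. The steel shank is 12 mm across, straight for 104 mm from the collar, then tapers over 10 mm to a nose tip 7 mm across, 66 mm ahead of this point. With the spindle home this point is above the stand's origin.
- rest: Fixed spindle rest: 110 x 50 x 8 mm base with two white posts, 30 mm wide, 50 mm high, with open-topped notches that carry the shank. Origin on the worktop below the collar's bearing face as it starts (within 2 mm); x along the spindle to the nose; posts at x = 12 and 85 mm. Beyond, between rest and stand, a big filler hopper overhangs the worktop from 0.6 m in front of the robot: carry on its near side.
- marker: Bystander: marker pen 122 x 14 x 15 mm lying on the worktop; leave alone.
- counter: Bystander: small tally counter 44 x 51 x 30 mm; leave alone.
- label_roll: Bystander: spare label roll lying flat, 66 mm across, 39 mm high; leave alone.
- funnel: Bystander: funnel standing mouth down, 68 mm across, 72 mm high; leave alone.
Mind the look-alikes: they are no part of the job. What is shaped like the part that bears roll_mid but blue is not meant.

How it is judged:
By the outcome, as a careful person would: the job done as asked, in the order asked, and still so for the second after the job is handed in, with the robot touching nothing.
It also fails if it takes over 69 s, if anything falls off the work surface, if the arm or the gripper's body presses on something with over 40 N, if the wrist force passes 120 N, or if a joint passes its speed limit or range.

## Working session

There is one attempt and no reset: what is moved stays moved. The work goes in short steps, Python scripts to look and compute and a shell command to move; the robot and the scene stay as the last step left them, time stands still between calls to the robot, and variables do not carry over. Pictures are saved under pics/ and viewed, about 8 in all and at most 12, crops included, and the job is handed in when it is done.

```bash
ls; mkdir -p pics; cat > h.py <<'E'
import numpy as np,cv2
from bench import r
np.set_printoptions(precision=4,suppress=True)
def ray(cal,u,v):
    K=np.array(cal["camera_matrix"]);d=np.array([(u-K[0,2])/K[0,0],(v-K[1,2])/K[1,1]])
    s=d.copy()
    for _ in range(20): s=d/(1+cal["k1"]*(s@s))
    return np.array(cal["rotation"])@np.array([s[0],s[1],1])
def onz(cal,u,v,z):
    w=ray(cal,u,v);e=np.array(cal["eye"]);return e+w*(z-e[2])/w[2]
def proj(cal,P):
    c=np.array(cal["rotation"]).T@(np.array(P)-np.array(cal["eye"]));s=c[:2]/c[2]
    s=s*(1+cal["k1"]*(s@s));K=np.array(cal["camera_matrix"])
    return np.array([K[0,0]*s[0]+K[0,2],K[1,1]*s[1]+K[1,2]])
def snap(cam,name):
    cal=r.get_calibration(cam);im=np.array(r.camera(cam));cv2.imwrite(f"pics/{name}.png",im);return cal,im
E
python3 - <<'E'
from h import *
s=r.state();print(s["t"],s["ee_pos"],s["tool_rot"],s["finger_gap"])
for c in ["scene","side","wrist"]:
    cal,im=snap(c,c+"0");print(c,cal["eye"],np.array(cal["rotation"]),cal["k1"],np.array(cal["camera_matrix"])[0])
E
```

```text
pics
0.0 [0.1638 0.5245 0.2301] [[-0.9545  0.2982 -0.0009]
 [ 0.2982  0.9545 -0.002 ]
 [ 0.0003 -0.0022 -1.    ]] 0.08513588120988881
scene [-0.6904 -0.7412  0.9006] [[ 0.5422 -0.4336  0.7198]
 [-0.8401 -0.2635  0.4741]
 [-0.0159 -0.8617 -0.5071]] 0.016114640356577354 [599.3112   0.     322.6503]
side [-0.0319  1.5974  0.6788] [[-0.9431 -0.1028  0.3162]
 [-0.3323  0.3238 -0.8859]
 [-0.0113 -0.9405 -0.3395]] -0.12109096365032998 [622.1664   0.     317.8135]
wrist [0.0997 0.5449 0.374 ] [[ 0.2981  0.9201  0.2542]
 [ 0.9545 -0.2867 -0.0816]
 [-0.0022  0.267  -0.9637]] 0.00048597071134367923 [396.2042   0.     323.9181]
```

View pics/scene0.png

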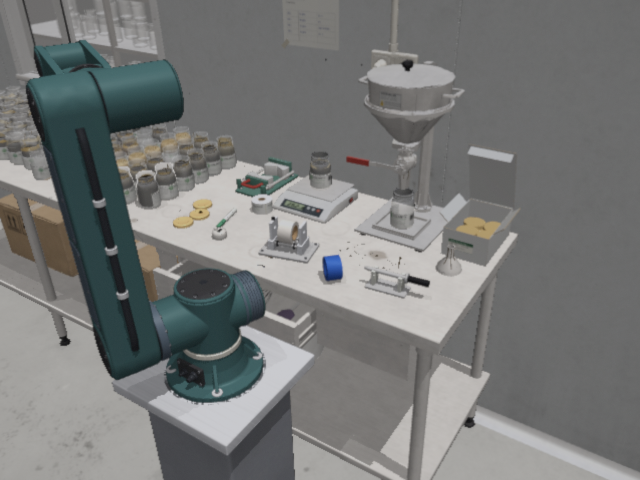

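View pics/side0.png

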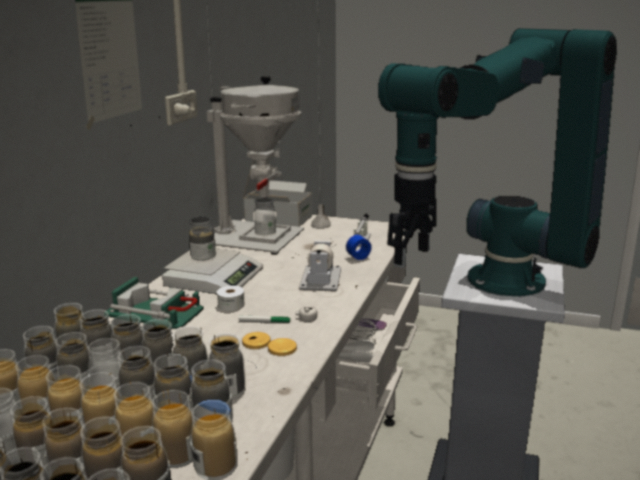

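Scene view: the stand holding the white roll is at about (290,240), the rest with the spindle at (390,282), and the black handle at (418,281). Possible mix-ups are the blue roll (332,267), the spare white roll lying flat (262,204), the funnel (449,265), and the black-handled items at the back. I choose the roll between the ears at (290,235) and the black handle at (418,281).

```bash
python3 - <<'E'
from h import *
c=r.get_calibration("scene");im=cv2.imread("pics/scene0.png")
for n,u,v,z in [("handle end",428,282,.046),("handle start",408,279,.046),("stand base L",260,250,.0),("stand base near R",305,259,0),("base far R",319,240,0),("blue",332,278,0),("nose",371,272,.046),("hopper base near",408,243,0),("funnel",449,270,0)]:
    print(n,onz(c,u,v,z))
a=cv2.resize(im[205:305,245:345],(500,500),interpolation=cv2.INTER_CUBIC)
b=cv2.resize(im[250:310,350:450],(800-500,180),interpolation=cv2.INTER_CUBIC)
b=cv2.resize(im[245:305,355:440],(425,300),interpolation=cv2.INTER_CUBIC)
o=np.zeros((500,800,3),np.uint8);o[:,:400]=cv2.resize(im[205:305,250:330],(400,500),interpolation=cv2.INTER_CUBIC);o[:300,400:]=cv2.resize(im[245:305,358:438],(400,300),interpolation=cv2.INTER_CUBIC)
cv2.imwrite("pics/crop0.png",o)
E
```

```text
handle end [ 0.4781 -0.2829  0.046 ]
handle start [ 0.4641 -0.2349  0.046 ]
stand base L [0.4379 0.2184 0.    ]
stand base near R [0.4655 0.0806 0.    ]
base far R [0.5733 0.1042 0.    ]
blue [ 0.4252 -0.0338 -0.    ]
nose [ 0.4434 -0.1406  0.046 ]
hopper base near [ 0.6936 -0.1266  0.    ]
funnel [ 0.6227 -0.2828  0.    ]
```

View pics/crop0.png

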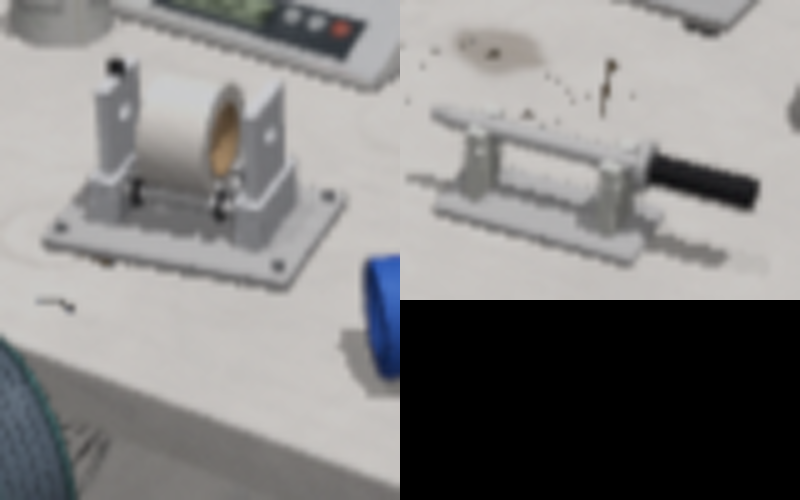

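Left crop: white roll in the stand. The far ear is at left with the black button and the near ear is at right, facing the spindle. Right crop: the spindle in its rest, with the black handle at right and the nose at left. So threading runs roughly along world +y. Next I fly over the stand for a close wrist view.

```bash
cat >> h.py <<'E'
def plan(p,yawdeg,nmin=1):
    """rows to reach TCP p with tool x at heading yawdeg"""
    s=r.state();R=np.array(s["tool_rot"]);h=np.degrees(np.arctan2(R[1,0],R[0,0]))
    d=np.array(p)-s["ee_pos"];dy=(yawdeg-h+180)%360-180
    n=nmin
    while True:
        rows=[];hh=h
        for i in range(n):
            a=np.radians(hh);D=d/n
            rows.append([D@[np.cos(a),np.sin(a),0]/.02,D@[np.sin(a),-np.cos(a),0]/.02,-D[2]/.02,-dy/n/8]);hh+=dy/n
        if np.abs(rows).max()<=1: break
        n+=1
    print("heading",h,"n",n);print(np.round(rows,2).tolist() if n<30 else "")
def rep():
    s=r.state();R=np.array(s["tool_rot"]);print("t",s["t"],"p",np.array(s["ee_pos"]),"hd",np.degrees(np.arctan2(R[1,0],R[0,0])),"z",R[:,2],"F",np.array(s["ft_force"]),"gap",s["finger_gap"])
E
python3 -c "
from h import *
plan([.506,.15,.231],103)"
```

```text
heading 162.65174216425302 n 26
[[-0.84, -0.49, -0.0, 0.29], [-0.86, -0.46, -0.0, 0.29], [-0.88, -0.42, -0.0, 0.29], [-0.9, -0.39, -0.0, 0.29], [-0.91, -0.35, -0.0, 0.29], [-0.92, -0.31, -0.0, 0.29], [-0.94, -0.28, -0.0, 0.29], [-0.95, -0.24, -0.0, 0.29], [-0.95, -0.2, -0.0, 0.29], [-0.96, -0.16, -0.0, 0.29], [-0.97, -0.12, -0.0, 0.29], [-0.97, -0.09, -0.0, 0.29], [-0.97, -0.05, -0.0, 0.29], [-0.98, -0.01, -0.0, 0.29], [-0.98, 0.03, -0.0, 0.29], [-0.97, 0.07, -0.0, 0.29], [-0.97, 0.11, -0.0, 0.29], [-0.96, 0.15, -0.0, 0.29], [-0.96, 0.19, -0.0, 0.29], [-0.95, 0.23, -0.0, 0.29], [-0.94, 0.26, -0.0, 0.29], [-0.93, 0.3, -0.0, 0.29], [-0.92, 0.34, -0.0, 0.29], [-0.9, 0.37, -0.0, 0.29], [-0.89, 0.41, -0.0, 0.29], [-0.87, 0.44, -0.0, 0.29]]
```

```bash
python3 -m creep '[[[-0.85,-0.5,0,0.3,1],[-0.85,-0.45,0,0.3,1],[-0.9,-0.4,0,0.3,1],[-0.9,-0.4,0,0.3,1],[-0.9,-0.35,0,0.3,1],[-0.9,-0.3,0,0.3,1],[-0.95,-0.3,0,0.3,1],[-0.95,-0.25,0,0.3,1],[-0.95,-0.2,0,0.3,1],[-0.95,-0.15,0,0.3,1],[-0.95,-0.1,0,0.3,1],[-0.95,-0.1,0,0.3,1]]]'
python3 -m creep '[[[-0.95,-0.05,0,0.3,1],[-1,0,0,0.3,1],[-1,0.05,0,0.3,1],[-1,0.05,0,0.3,1],[-1,0.1,0,0.3,1],[-0.95,0.15,0,0.3,1],[-0.95,0.2,0,0.3,1],[-0.95,0.25,0,0.3,1],[-0.95,0.3,0,0.3,1],[-0.95,0.3,0,0.3,1],[-0.9,0.35,0,0.3,1],[-0.9,0.4,0,0.3,1]]]'
python3 -c "
from h import *
rep();plan([.506,.15,.231],103)"
```

```text
t: 1.65
ee_pos: [0.3276, 0.3289, 0.2308]
tool_rot: [[-0.659, 0.752, 0.003], [0.752, 0.659, -0.006], [-0.006, -0.002, -1.0]]
ft_force: [-0.2, 0.2, 0.2]
finger_gap: 0.0854
t: 3.15
ee_pos: [0.4739, 0.1163, 0.2338]
tool_rot: [[-0.163, 0.987, 0.007], [0.987, 0.163, -0.009], [-0.01, 0.005, -1.0]]
ft_force: [0.3, 0.3, 0.3]
finger_gap: 0.0857
t 3.15 p [0.4739 0.1163 0.2338] hd 99.37070345124886 z [ 0.0066 -0.0089 -0.9999] F [0.2723 0.3015 0.2528] gap 0.08566221728559363
heading 99.37070345124886 n 2
[[0.7, 0.93, 0.07, -0.23], [0.67, 0.95, 0.07, -0.23]]
```

```bash
python3 -m creep '[[[0.7,0.9,0,-0.2,1],[0.7,0.9,0,-0.2,1],[0,0,0,0,1],[0,0,0,0,1]]]'
python3 -c "
from h import *
rep();cal,im=snap('wrist','w1');print(cal)"
```

```text
t: 3.65
ee_pos: [0.5047, 0.1434, 0.234]
tool_rot: [[-0.205, 0.979, 0.006], [0.979, 0.205, -0.011], [-0.012, 0.004, -1.0]]
ft_force: [-0.5, 0.7, -0.4]
finger_gap: 0.0856
t 3.65 p [0.5047 0.1434 0.234 ] hd 101.83086614946667 z [ 0.0064 -0.0114 -0.9999] F [-0.5281  0.6967 -0.3891] gap 0.08562900933830972
{'camera_matrix': array([[396.2042,   0.    , 323.9181],
       [  0.    , 396.2042, 242.2472],
       [  0.    ,   0.    ,   1.    ]]), 'k1': 0.00048597071134367923, 'eye': array([0.49  , 0.2109, 0.3768]), 'rotation': array([[ 0.9787,  0.1958,  0.0617],
       [ 0.2052, -0.9402, -0.2718],
       [ 0.0049,  0.2787, -0.9604]])}
```

View pics/w1.png

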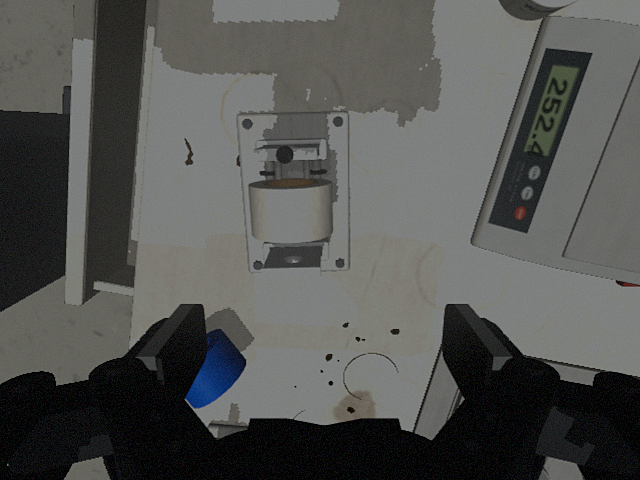

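Wrist view: the stand's base corners are at about (237,113), (347,110), (350,270) and (248,272). The far ear with its black button is at (285,153), the roll at (291,212), the near ear at (293,252), and the blue roll at (215,370).

```bash
python3 - <<'E'
from h import *
c=dict(eye=[0.49,0.2109,0.3768],rotation=[[0.9787,0.1958,0.0617],[0.2052,-0.9402,-0.2718],[0.0049,0.2787,-0.9604]],k1=.000486,camera_matrix=[[396.2042,0,323.9181],[0,396.2042,242.2472],[0,0,1]])
P=np.array([onz(c,u,v,.010) for u,v in [(237,113),(347,110),(350,270),(248,272)]]);print(P)
print([np.linalg.norm(P[i]-P[(i+1)%4]) for i in range(4)],P.mean(0))
for a,b in [(0,3),(1,2)]:
    d=P[a]-P[b];print(np.degrees(np.arctan2(d[1],d[0])))
d=P[1]-P[0];print(np.degrees(np.arctan2(d[1],d[0]))+90); d=P[2]-P[3];print(np.degrees(np.arctan2(d[1],d[0]))+90)
print("screws",[onz(c,u,v,.011) for u,v in [(247,124),(338,122),(340,263),(257,265)]])
im=cv2.imread("pics/w1.png");cv2.imwrite("pics/w1c.png",cv2.resize(im[95:285,220:370],(600,760))[:, :])
cv2.imwrite("pics/w1c.png",cv2.resize(im[95:285,205:385],(568,600),interpolation=cv2.INTER_CUBIC))
print("blue",onz(c,187,405,.0),onz(c,245,365,.06))
E
```

```text
[[0.4144 0.2074 0.01  ]
 [0.5086 0.2297 0.01  ]
 [0.5445 0.0845 0.01  ]
 [0.4467 0.062  0.01  ]]
[np.float64(0.09677922358935238), np.float64(0.14959104696637193), np.float64(0.10042659063243213), np.float64(0.14888912301350624)] [0.4785 0.1459 0.01  ]
102.50568358991862
103.90566163867825
103.3371148301852
102.93190529128776
screws [array([0.4246, 0.2   , 0.011 ]), array([0.503 , 0.2182, 0.011 ]), array([0.5332, 0.0899, 0.011 ]), array([0.4543, 0.0714, 0.011 ])]
blue [ 0.4028 -0.1131 -0.    ] [ 0.4637 -0.0078  0.06  ]
```

View pics/w1c.png

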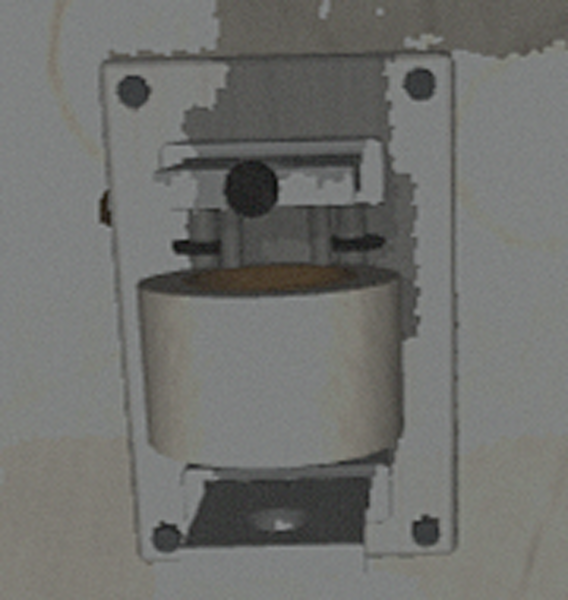

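```bash
cat >> h.py <<'E'
D=np.array([np.cos(np.radians(103.15)),np.sin(np.radians(103.15)),0]);L=np.array([-D[1],D[0],0]);C=np.array([.4788,.1449,0])
def onplane(cal,u,v,s):
    "hit plane at stand x = s; returns stand coords"
    w=ray(cal,u,v);e=np.array(cal["eye"])-C;k=(s-e@D)/(w@D);p=e+k*w;return np.array([p@D,p@L,p[2]])
E
python3 - <<'E'
from h import *
c=dict(eye=[0.49,0.2109,0.3768],rotation=[[0.9787,0.1958,0.0617],[0.2052,-0.9402,-0.2718],[0.0049,0.2787,-0.9604]],k1=.000486,camera_matrix=[[396.2042,0,323.9181],[0,396.2042,242.2472],[0,0,1]])
f=lambda x,y:(205+x/3.1556,95+y/3.158)
print("hole",onplane(c,*f(280,518),-.04),onplane(c,*f(280,508),-.04),onplane(c,*f(280,530),-.04))
print("ear top inner edge",onplane(c,*f(280,545),-.04),onplane(c,*f(186,545),-.04),onplane(c,*f(366,545),-.04))
print("far ear top?",[onplane(c,*f(252,y),.04) for y in (165,205)],[onplane(c,*f(252,y),.048) for y in (145,180)])
E
```

```text
hole [-0.04   -0.0007  0.0729] [-0.04   -0.0001  0.0646] [-0.04   -0.0013  0.0823]
ear top inner edge [-0.04   -0.002   0.0933] [-0.04    0.0208  0.0918] [-0.04   -0.0227  0.0947]
far ear top? [array([ 0.04  ,  0.0186, -0.1057]), array([0.04  , 0.001 , 0.0892])] [array([ 0.048 ,  0.016 , -0.0813]), array([ 0.048 , -0.0034,  0.1335])]
```

Sight puts the ear top at about 93 mm, so the hole is near 73 mm. I'll confirm this by touching the near ear's top with the fingers shut.

```bash
python3 -c "
from h import *
plan([.4888,.102,.115],103.15)"
```

```text
heading 101.83631717829512 n 6
[[-0.31, -0.2, 0.99, -0.03], [-0.31, -0.2, 0.99, -0.03], [-0.31, -0.2, 0.99, -0.03], [-0.31, -0.2, 0.99, -0.03], [-0.31, -0.21, 0.99, -0.03], [-0.31, -0.21, 0.99, -0.03]]
```

```bash
python3 -m creep '[[[-0.5,-0.3,0.5,-0.08,0],[-0.5,-0.3,0.8,-0.08,0],[-0.45,-0.3,0.9,0,0],[-0.4,-0.3,1,0,0],[0,0,1,0,0],[0,0,0.8,0,0],[0,0,0.5,0,0],[0,0,0,0,0],[0,0,0,0,0]]]' 20
python3 -c "
from h import *
rep();plan([.4888,.102,.1],103.15)"
```

```text
t: 4.82
ee_pos: [0.4848, 0.0932, 0.119]
tool_rot: [[-0.225, 0.974, 0.006], [0.974, 0.225, -0.014], [-0.015, 0.002, -1.0]]
ft_force: [-0.2, -0.4, -0.7]
finger_gap: -0.0
t 4.825 p [0.4848 0.0932 0.119 ] hd 103.00793966729302 z [ 0.0058 -0.0144 -0.9999] F [-0.1768 -0.4067 -0.7442] gap -1.4021584780302863e-05
heading 103.00793966729302 n 1
[[0.38, 0.29, 0.95, -0.02]]
```

```bash
python3 -m creep '[[[0.4,0.3,0.4,0,0],[0,0,0.3,0,0],[0,0,0.2,0,0],[0,0,0.1,0,0],[0,0,0.1,0,0]]]'; python3 -c "
from h import *
rep()"
```

```text
t: 5.45
ee_pos: [0.4905, 0.1033, 0.0969]
tool_rot: [[-0.226, 0.974, 0.009], [0.974, 0.226, -0.014], [-0.016, 0.005, -1.0]]
ft_force: [-0.8, -0.2, -0.1]
finger_gap: 0.0
t 5.45 p [0.4905 0.1033 0.0969] hd 103.06827597818467 z [ 0.0088 -0.0141 -0.9999] F [-0.8494 -0.1674 -0.129 ] gap 1.2192274879883024e-06
```

```bash
for i in 1 2 3; do python3 -m creep '[[[0,0,0.06,0,0],[0,0,0.06,0,0]]]' | grep -E "ee_pos|ft"; done
```

```text
ee_pos: [0.4906, 0.1031, 0.0944]
ft_force: [0.2, 1.2, -0.6]
ee_pos: [0.4908, 0.1031, 0.0929]
ft_force: [-3.0, -1.1, 7.4]
ee_pos: [0.4907, 0.1031, 0.0929]
ft_force: [-2.2, -1.8, 4.8]
```

Contact came at TCP z = 0.0929, so the ear top is about 92.9 mm and the hole about 72.9 mm, which agrees with sight. Now to the handle.

```bash
python3 -m creep '[[[0,0,-0.5,0,0],[0,0,-1,0,0],[-0.4,0,-1,0,1],[-1,0,-1,0,1],[-1,0,-1,0,1],[-1,0,0,0,1],[-1,0,0,0,1],[-1,0,0,0,1],[-1,0,0,0,1],[-1,0,0,0,1],[-1,0,0,0,1],[-1,0,0,0,1]]]'; python3 -c "
from h import *
rep();plan([.471,-.25,.18],104)"
```

```text
t: 7.7
ee_pos: [0.5361, -0.0842, 0.1951]
tool_rot: [[-0.229, 0.973, 0.02], [0.973, 0.23, -0.015], [-0.019, 0.016, -1.0]]
ft_force: [0.1, 0.4, -0.2]
finger_gap: 0.0851
t 7.7 p [ 0.5361 -0.0842  0.1951] hd 103.25525497203446 z [ 0.0198 -0.0146 -0.9997] F [ 0.1445  0.3862 -0.2208] gap 0.08510817608801928
heading 103.25525497203446 n 8
[[-0.92, -0.63, 0.09, -0.01], [-0.91, -0.63, 0.09, -0.01], [-0.91, -0.64, 0.09, -0.01], [-0.91, -0.64, 0.09, -0.01], [-0.91, -0.64, 0.09, -0.01], [-0.91, -0.64, 0.09, -0.01], [-0.91, -0.64, 0.09, -0.01], [-0.91, -0.64, 0.09, -0.01]]
```

```bash
python3 -m creep '[[[-0.9,-0.65,0,0,1],[-0.9,-0.65,0.1,0,1],[-0.9,-0.65,0.1,0,1],[-0.9,-0.65,0.1,0,1],[-0.9,-0.65,0.1,0,1],[-0.9,-0.65,0.1,0,1],[-0.9,-0.65,0.1,0,1],[-0.9,-0.65,0.1,0,1],[0,0,0,0,1],[0,0,0,0,1],[0,0,0,0,1]]]'; python3 -c "
from h import *
rep();cal,im=snap('wrist','w2')
import pickle;pickle.dump(cal,open('w2.pkl','wb'))"
```

```text
t: 9.07
ee_pos: [0.467, -0.2607, 0.1814]
tool_rot: [[-0.227, 0.974, 0.02], [0.974, 0.227, -0.013], [-0.018, 0.016, -1.0]]
ft_force: [0.3, -0.3, 0.9]
finger_gap: 0.0853
t 9.075 p [ 0.467  -0.2607  0.1814] hd 103.09896890232667 z [ 0.0198 -0.0135 -0.9997] F [ 0.3367 -0.2972  0.8752] gap 0.08526571880557908
```

View pics/w2.png

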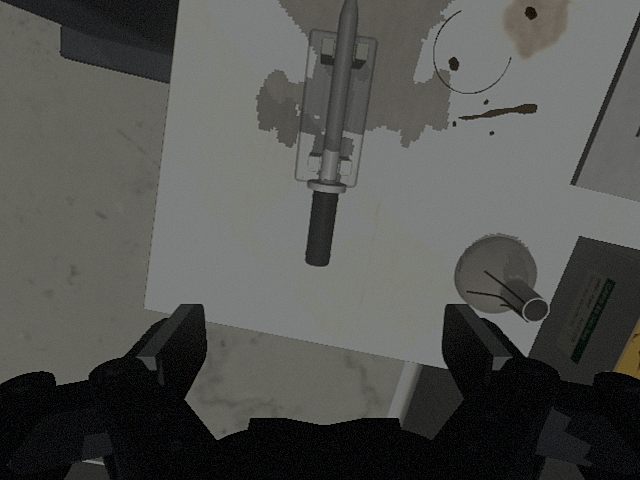

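Wrist view: the handle runs from (324,192) to (318,265), the collar is at (326,186) and the nose is near (350,2). The funnel at (500,275) is clear.

```bash
python3 - <<'E'
from h import *
import pickle
c=pickle.load(open('w2.pkl','rb'));im=cv2.imread('pics/w2.png');g=im.min(2)
m=(cv2.GaussianBlur(im,(3,3),0).max(2)<75).astype(np.uint8);m[:188]=0;m[275:]=0;m[:,:295]=0;m[:,345:]=0
ys,xs=np.nonzero(m);print(len(ys),ys.min(),ys.max())
cs=[(xs[ys==y].mean(),y,np.ptp(xs[ys==y])+1) for y in range(196,262,4) if (ys==y).any()];print(np.array(cs[::4]))
P=np.array([onz(c,x,y,.046) for x,y,_ in cs]);a=np.polyfit(P[:,1],P[:,0],1);print("heading",np.degrees(np.arctan2(1,a[0])))
e=onz(c,(xs[ys>=ys.max()-2]).mean(),ys.max()+1,.046);f=onz(c,326,192,.046);print("end",e,"start",f,np.linalg.norm(e-f))
n=onz(c,350,0,.046);print("nose",n,np.linalg.norm(n-f));d=n-e;print(np.degrees(np.arctan2(d[1],d[0])))
E
```

```text
1793 188 265
[[324.5 196.   26. ]
 [323.  212.   25. ]
 [321.  228.   25. ]
 [318.5 244.   24. ]
 [316.5 260.   24. ]]
heading 95.88301171833848
end [ 0.4723 -0.2911  0.046 ] start [ 0.4652 -0.2359  0.046 ] 0.055643236504330694
nose [ 0.4524 -0.1161  0.046 ] 0.12049317851298659
96.49930936594785
```

```bash
python3 -m creep '[[[0,0,0.5,0.3,1],[0,0,1,0.3,1],[0,0,1,0.25,1],[0,0,1,0,1],[0,0,1,0,1],[0,0,1,0,1],[0,0,0,0,1]]]'; python3 -c "
from h import *
rep();plan([.4688,-.263,.028],96.3)"
```

```text
t: 10.0
ee_pos: [0.4727, -0.258, 0.0703]
tool_rot: [[-0.114, 0.993, 0.024], [0.993, 0.115, -0.014], [-0.017, 0.022, -1.0]]
ft_force: [-0.9, 0.3, -0.3]
finger_gap: 0.0852
t 10.0 p [ 0.4727 -0.258   0.0703] hd 96.55730228276028 z [ 0.0239 -0.0144 -0.9996] F [-0.8903  0.2917 -0.3375] gap 0.0852133176453269
heading 96.55730228276028 n 3
[[-0.07, -0.07, 0.71, 0.01], [-0.08, -0.07, 0.71, 0.01], [-0.08, -0.07, 0.71, 0.01]]
```

```bash
python3 -m creep '[[[-0.08,-0.12,0.7,0,1],[-0.08,-0.12,0.7,0,1],[-0.08,-0.1,0.7,0.02,1],[0,0,0,0,1]]]'; python3 -c "
from h import *
rep();plan([.4688,-.263,.0275],96.3)"
```

```text
t: 10.5
ee_pos: [0.4683, -0.2649, 0.0275]
tool_rot: [[-0.112, 0.993, 0.026], [0.994, 0.113, -0.016], [-0.019, 0.024, -1.0]]
ft_force: [-1.1, 0.7, -0.2]
finger_gap: 0.0853
t 10.5 p [ 0.4683 -0.2649  0.0275] hd 96.43861144096839 z [ 0.0264 -0.0163 -0.9995] F [-1.1352  0.723  -0.1615] gap 0.08531154982527309
heading 96.43861144096839 n 1
[[0.09, 0.04, -0.0, 0.02]]
```

Close gently, then tighten.

```bash
python3 -m creep '[[[0.1,0.04,0,0.02,0.5],[0,0,0,0,0.3],[0,0,0,0,0.15],[0,0,0,0,0],[0,0,0,0,0],[0,0,0,0,0]]]' 25; python3 -m creep '[[[0,0,0,0,0],[0,0,0,0,0]]]' 80; python3 -c "
from h import *
rep()"
```

```text
t: 11.25
ee_pos: [0.4698, -0.2633, 0.029]
tool_rot: [[-0.109, 0.994, 0.029], [0.994, 0.11, -0.018], [-0.021, 0.026, -0.999]]
ft_force: [0.6, 0.4, 0.5]
finger_gap: 0.0166
t: 11.5
ee_pos: [0.4697, -0.2633, 0.029]
tool_rot: [[-0.109, 0.994, 0.028], [0.994, 0.11, -0.018], [-0.021, 0.026, -0.999]]
ft_force: [-0.3, 0.9, -0.4]
finger_gap: 0.016
t 11.5 p [ 0.4697 -0.2633  0.029 ] hd 96.26786540086071 z [ 0.0285 -0.0178 -0.9994] F [-0.276   0.9408 -0.3692] gap 0.0159753886083684
```

Gripped. The axis sits 17 mm above the TCP. Lift and check.

```bash
python3 -m creep '[[[0,0,-0.3,0,0],[0,0,-0.6,0,0],[0,0,-1,0,0],[0,0,-1,0,0],[0,0,-1,0,0],[0,0,-1,0,0],[0,0,-0.5,0,0],[0,0,0,0,0]]]'; python3 -c "
from h import *
rep();plan([.5288,-.0693,.13],103.15)"
```

```text
t: 12.5
ee_pos: [0.4668, -0.2614, 0.1443]
tool_rot: [[-0.109, 0.994, 0.031], [0.994, 0.11, -0.02], [-0.023, 0.029, -0.999]]
ft_force: [-0.4, 0.6, -1.7]
finger_gap: 0.0154
t 12.5 p [ 0.4668 -0.2614  0.1443] hd 96.26837377579673 z [ 0.0311 -0.0198 -0.9993] F [-0.3966  0.6095 -1.6999] gap 0.015402482493847762
heading 96.26837377579673 n 10
[[0.92, 0.41, 0.07, -0.09], [0.92, 0.42, 0.07, -0.09], [0.91, 0.43, 0.07, -0.09], [0.91, 0.45, 0.07, -0.09], [0.9, 0.46, 0.07, -0.09], [0.89, 0.47, 0.07, -0.09], [0.89, 0.48, 0.07, -0.09], [0.88, 0.49, 0.07, -0.09], [0.88, 0.5, 0.07, -0.09], [0.87, 0.51, 0.07, -0.09]]
```

```bash
python3 -m creep '[[[0.9,0.4,0,-0.1,0],[0.9,0.4,0,-0.1,0],[0.9,0.45,0,-0.1,0],[0.9,0.45,0,-0.1,0],[0.9,0.45,0,-0.1,0],[0.9,0.45,0,-0.1,0],[0.9,0.5,0,-0.1,0],[0.9,0.5,0,-0.1,0],[0.9,0.5,0,-0.05,0],[0,0,0,0,0],[0,0,0,0,0]]]'; python3 -c "
from h import *
rep();plan([.5288,-.0693,.09],103.15)"
```

```text
t: 13.88
ee_pos: [0.5177, -0.0656, 0.1326]
tool_rot: [[-0.246, 0.969, 0.014], [0.969, 0.246, -0.009], [-0.012, 0.011, -1.0]]
ft_force: [-0.5, 0.0, -0.7]
finger_gap: 0.0155
t 13.875 p [ 0.5177 -0.0656  0.1326] hd 104.23960327129325 z [ 0.0141 -0.0088 -0.9999] F [-0.5272  0.0051 -0.7307] gap 0.015493395589250636
heading 104.23960327129325 n 3
[[-0.11, 0.16, 0.71, 0.05], [-0.1, 0.16, 0.71, 0.05], [-0.1, 0.16, 0.71, 0.05]]
```

```bash
python3 -m creep '[[[-0.1,0.18,0.8,0.05,0],[-0.1,0.18,0.8,0.05,0],[-0.1,0.18,0.8,0.04,0],[-0.1,0,0.8,0,0],[0,0,0.5,0,0],[0,0,0,0,0],[0,0,0,0,0]]]'; python3 -c "
from h import *
import pickle
rep();cal,im=snap('wrist','w3');pickle.dump(cal,open('w3.pkl','wb'))
p=np.array(r.state()['ee_pos'])-C;print('stand coords',p@D,p@L)"
```

```text
t: 14.75
ee_pos: [0.5303, -0.0734, 0.0512]
tool_rot: [[-0.223, 0.975, 0.009], [0.975, 0.223, -0.008], [-0.01, 0.007, -1.0]]
ft_force: [0.4, -0.3, -1.4]
finger_gap: 0.0154
t 14.75 p [ 0.5303 -0.0734  0.0512] hd 102.86430648116254 z [ 0.0095 -0.0083 -0.9999] F [ 0.353  -0.2508 -1.4217] gap 0.015419460614811349
stand coords -0.22428232155803296 -0.0004559016332658303
```

View pics/w3.png

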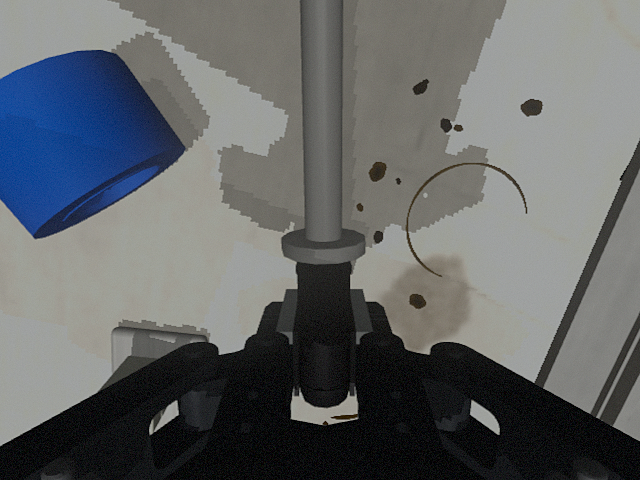

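Wrist view: the spindle is held along tool x, with its shank axis near column 322 and the collar at (323,245). The nose lies above the frame, and the blue roll at left is clear.

```bash
cat >> h.py <<'E'
def shank(c,im,z0,v0=8,v1=215):
    "shank axis in stand coords, from edges"
    g=cv2.GaussianBlur(im,(5,5),0).astype(float);pts=[]
    for v in range(v0,v1,6):
        row=g[v].mean(1);gr=np.abs(np.gradient(row));sat=im[v]
        l=290+gr[290:315].argmax();q=330+gr[330:358].argmax()
        pts.append(((l+q)/2,v,q-l))
    pts=np.array(pts);k=np.polyfit(pts[:,1],pts[:,0],1);res=pts[:,0]-np.polyval(k,pts[:,1])
    ok=np.abs(res-np.median(res))<1.5;k=np.polyfit(pts[ok,1],pts[ok,0],1);print("n",ok.sum(),"w",pts[::8,2],"fit",k)
    out=[]
    for v in (v0,v1):
        p=onz(c,np.polyval(k,v),v,z0)-C;out.append([p@D,p@L])
    out=np.array(out);d=out[1]-out[0];sl=d[1]/d[0]
    print("axis pts(s,l)",out,"rel heading deg",np.degrees(np.arctan(sl)));return out,sl
E
python3 - <<'E'
from h import *
import pickle
c=pickle.load(open('w3.pkl','rb'));im=cv2.imread('pics/w3.png')
o,sl=shank(c,im,.068)
col=onz(c,323,262,.068-.0)-C;print("collar s",col@D)
for s in (-.224,-.076):print(s,o[0,1]+sl*(s-o[0,0]))
E
```

```text
n 34 w [44. 43. 40. 39. 38.] fit [  0.0081 321.0926]
axis pts(s,l) [[-0.1228 -0.0002]
 [-0.1827 -0.0003]] rel heading deg 0.1382036808649169
collar s -0.19879562774785953
-0.224 -0.00041613747816798244
-0.076 -5.914461392598282e-05
```

The axis lies on the stand's line to within 0.1 mm and 0.14°. I'll raise it to hole height and move the nose up to the ear.

```bash
python3 -m creep '[[[0,0,-0.19,0,0],[0.3,0,0,0,0],[0.4,0,0,0,0],[0.3,0,0,0,0],[0.1,0,0,0,0],[0,0,0,0,0]]]'; cat >> h.py <<'E'
def st():
    s=r.state();p=np.array(s["ee_pos"])-C;R=np.array(s["tool_rot"]);F=np.array(s["ft_force"])
    print("t %.2f s %.4f l %.4f z %.4f nose_s %.4f  hd-rel %.2f pitch %.4f | F axial %.1f lat %.1f z %.1f  M %s gap %.4f"%(s["t"],p@D,p@L,p[2],p@D+.147,np.degrees(np.arctan2(R[1,0],R[0,0]))-103.15,R[2,0],F@D,F@L,F[2],np.array(s["moment"]),s["finger_gap"]))
E
python3 -c "
from h import *
st()"
```

```text
t: 15.55
ee_pos: [0.5261, -0.0499, 0.0573]
tool_rot: [[-0.224, 0.975, 0.014], [0.975, 0.224, -0.009], [-0.012, 0.011, -1.0]]
ft_force: [0.3, 0.3, -1.4]
finger_gap: 0.0154
t 15.55 s -0.2004 l -0.0017 z 0.0573 nose_s -0.0534  hd-rel -0.22 pitch -0.0118 | F axial 0.3 lat -0.3 z -1.4  M [-0.1407  0.0241 -0.0098] gap 0.0154
```

```bash
python3 -m creep '[[[0,-0.06,0.12,0,0],[0,0,0,0,0],[0,0,0,0,0]]]' >/dev/null; python3 -c "
from h import *
import pickle
st();cal,im=snap('wrist','w4');z=r.state()['ee_pos'][2]+.017;o,sl=shank(cal,im,z)
for s in (-.2,-.052,.048):print(s,o[0,1]+sl*(s-o[0,0]))
c,im=snap('scene','s4')
for s in (-.2,-.096,-.052,-.048):print(proj(c,C+D*s+[0,0,.0729]))
cv2.imwrite('pics/s4c.png',cv2.resize(im[205:275,270:370],(800,560),interpolation=cv2.INTER_CUBIC))
"
```

```text
t 15.93 s -0.2008 l -0.0003 z 0.0544 nose_s -0.0538  hd-rel -0.24 pitch -0.0120 | F axial -0.1 lat 0.2 z -1.5  M [-0.0199 -0.0346 -0.0014] gap 0.0158
n 35 w [44. 43. 40. 39. 38.] fit [  0.0082 321.0793]
axis pts(s,l) [[-0.0994  0.0001]
 [-0.1591 -0.0001]] rel heading deg 0.19233793874908708
-0.2 -0.00020587199791773607
-0.052 0.0002909555538656996
0.048 0.0006266498456112642
[356.2475 239.8024]
[320.113  233.8155]
[305.2304 231.3496]
[303.889  231.1274]
```

View pics/s4c.png

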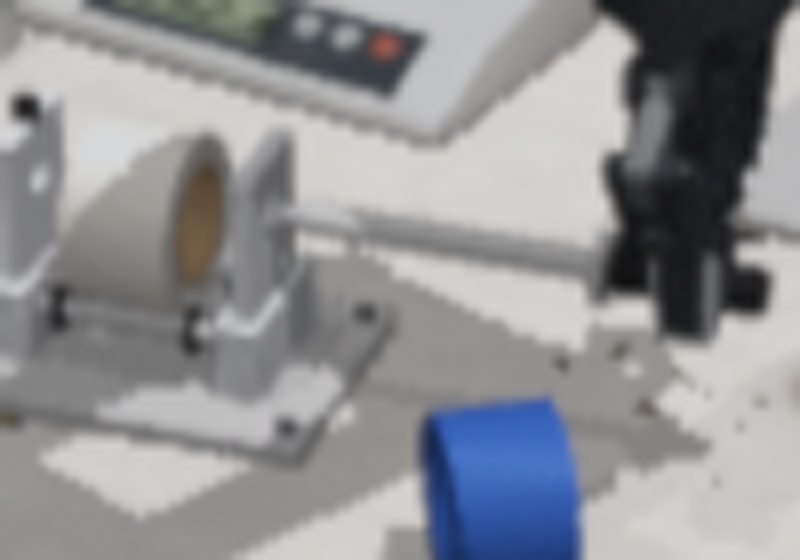

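The scene crop shows the nose at about (280,213) in the crop, which is pixel (305,231.6). The predicted hole line is (305.2,231.3), so they agree. Creep in.

```bash
for i in 1 2 3; do python3 -m creep '[[[0.2,0,0,0,0],[0.2,0,0,0,0]]]' >/dev/null; python3 -c "
from h import *
st()"; done
```

```text
t 16.27 s -0.1926 l -0.0004 z 0.0544 nose_s -0.0456  hd-rel -0.28 pitch -0.0118 | F axial 0.3 lat -0.3 z -2.2  M [-0.0796  0.0294 -0.005 ] gap 0.0155
t 16.52 s -0.1838 l -0.0004 z 0.0543 nose_s -0.0368  hd-rel -0.27 pitch -0.0117 | F axial -0.7 lat 0.5 z -1.8  M [-0.0674 -0.0166  0.0423] gap 0.0155
t 16.77 s -0.1751 l -0.0005 z 0.0543 nose_s -0.0281  hd-rel -0.24 pitch -0.0118 | F axial -0.0 lat 0.0 z -1.2  M [-0.0461 -0.0073 -0.0184] gap 0.0155
```

```bash
for i in 1 2 3; do python3 -m creep '[[[0.25,0,0,0,0],[0.25,0,-0.01,0,0],[0.25,0,0,0,0],[0.25,-0.01,0,0,0]]]' >/dev/null; python3 -c "
from h import *
st()"; done
```

```text
t 17.27 s -0.1538 l -0.0004 z 0.0544 nose_s -0.0068  hd-rel -0.25 pitch -0.0119 | F axial 0.1 lat 0.4 z -1.2  M [-0.127  -0.0069 -0.0205] gap 0.0154
t 17.77 s -0.1323 l -0.0003 z 0.0544 nose_s 0.0147  hd-rel -0.24 pitch -0.0119 | F axial -0.5 lat -0.2 z -0.5  M [-0.0489  0.0114  0.0328] gap 0.0151
t 18.27 s -0.1110 l -0.0002 z 0.0545 nose_s 0.0360  hd-rel -0.24 pitch -0.0122 | F axial -0.4 lat -0.6 z -0.4  M [-0.0856  0.0077 -0.0051] gap 0.0154
```

```bash
for i in 1 2 3 4 5; do python3 -m creep '[[[0.15,0,0,0,0],[0.15,0,0,0,0]]]' 100 >/dev/null; python3 -c "
from h import *
st()"; done
```

```text
t 18.52 s -0.1046 l -0.0003 z 0.0546 nose_s 0.0424  hd-rel -0.23 pitch -0.0125 | F axial -1.0 lat -0.3 z -1.4  M [-0.0805  0.0738  0.0102] gap 0.0154
t 18.77 s -0.0987 l -0.0004 z 0.0547 nose_s 0.0483  hd-rel -0.23 pitch -0.0136 | F axial -1.6 lat 0.8 z 0.6  M [-0.3718  0.033  -0.0036] gap 0.0149
t 19.02 s -0.0938 l -0.0004 z 0.0550 nose_s 0.0532  hd-rel -0.24 pitch -0.0167 | F axial -4.1 lat 0.8 z 0.1  M [-0.7232 -0.0348  0.101 ] gap 0.0150
t 19.27 s -0.0883 l -0.0004 z 0.0550 nose_s 0.0587  hd-rel -0.26 pitch -0.0183 | F axial -4.0 lat 0.6 z 1.2  M [-0.7653  0.0391  0.0695] gap 0.0149
t 19.52 s -0.0823 l -0.0004 z 0.0550 nose_s 0.0647  hd-rel -0.27 pitch -0.0192 | F axial -6.7 lat 0.2 z 0.1  M [-1.5867 -0.149  -0.0133] gap 0.0153
```

The grip sits about 0.9 mm low, which is binding the shank slightly (the moment is growing). Raise it and push on gently.

```bash
python3 -m creep '[[[0,0,-0.04,0,0],[0,0,0,0,0]]]' >/dev/null; python3 -c "
from h import *
st()";  python3 -m creep '[[[0.08,0,0,0,0],[0.03,0,0,0,0]]]'  >/dev/null; python3 -c "
from h import *
import pickle
st();cal,im=snap('wrist','w5')
c,im2=snap('scene','s5')
o=np.zeros((480,800,3),np.uint8);o[:,:400]=im[:,120:520];o[:400,400:]=cv2.resize(im2[205:265,260:320],(400,400),interpolation=cv2.INTER_CUBIC);cv2.imwrite('pics/c5.png',o)"
```

```text
t 19.77 s -0.0823 l -0.0003 z 0.0551 nose_s 0.0647  hd-rel -0.27 pitch -0.0200 | F axial -4.0 lat 0.7 z 1.4  M [-0.728  -0.0643  0.0706] gap 0.0152
t 20.02 s -0.0825 l -0.0003 z 0.0552 nose_s 0.0645  hd-rel -0.29 pitch -0.0253 | F axial -5.2 lat 1.3 z -0.5  M [-0.8102 -0.0179  0.0478] gap 0.0149
```

View pics/c5.png

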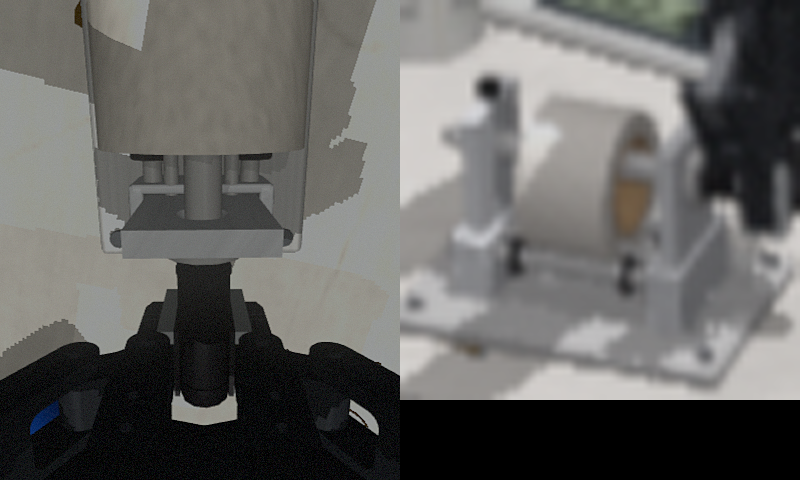

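Crop: the shank runs through the near ear and the core, the nose tip protrudes beyond the far ear, and only a sliver of collar shows below the ear edge at (203,262). Next I check the remaining gap against projections.

```bash
python3 - <<'E'
from h import *
c=r.get_calibration('wrist')
g=lambda s,l,z:proj(c,C+D*s+L*l+[0,0,z])
print("ear outer top edge",g(-.048,-.022,.0929),g(-.048,.022,.0929),"seen (242,257)/(404,257)")
for s in (-.053,-.055,-.057):
    P=np.array([g(s,.014*np.sin(a),.0729+.014*np.cos(a)) for a in np.radians(range(-90,91,10))]);print(s,"v at top",P[9],"max v",P[np.argmax(P[:,1])],"u range",P[:,0].min(),P[:,0].max())
im=cv2.imread('pics/w5.png');print(im[250:275,323].mean(1),im[250:275,305].mean(1))
E
```

```text
ear outer top edge [402.1898 257.9535] [244.2152 259.2655] seen (242,257)/(404,257)
-0.053 v at top [323.227  267.8437] max v [323.227  267.8437] u range 280.3256196639379 365.2691868757412
-0.055 v at top [323.2604 274.1352] max v [323.2604 274.1352] u range 280.5496560544534 365.1103854872233
-0.057 v at top [323.2934 280.365 ] max v [323.2934 280.365 ] u range 280.7716712656771 364.9530156869408
[115.3333 113.6667 115.3333 116.     118.     114.6667 117.6667 118.3333
 103.6667  95.6667  93.6667  95.6667  95.6667 103.3333  84.6667  35.3333
  29.3333  29.3333  35.      28.3333  28.      35.6667  31.3333  36.
  28.3333] [114.     113.     115.3333 117.6667 113.3333 115.6667 116.6667 113.6667
 100.6667  89.3333  93.3333  90.6667  96.6667  86.      20.6667  37.3333
  37.      39.6667  41.3333  24.6667  29.      34.3333  37.      39.
  37.3333]
```

The visible collar edge is at v=264.5, against about 267 predicted for a seated collar, so it looks seated. One slightly firmer push will confirm it.

```bash
python3 -m creep '[[[0.15,0,0,0,0]]]'  >/dev/null; python3 -c "
from h import *
st()"; python3 -m creep '[[[0.15,0,0,0,0]]]'  >/dev/null; python3 -c "
from h import *
st()"; python3 -m creep '[[[0,0,0,0,0],[0,0,0,0,0]]]'  >/dev/null; python3 -c "
from h import *
st()"
```

```text
t 20.25 s -0.0824 l -0.0003 z 0.0552 nose_s 0.0646  hd-rel -0.29 pitch -0.0321 | F axial -17.0 lat 1.4 z -1.4  M [-2.4111 -0.3932  0.0033] gap 0.0149
t 20.38 s -0.0825 l -0.0003 z 0.0552 nose_s 0.0645  hd-rel -0.31 pitch -0.0388 | F axial -14.6 lat 1.0 z -0.1  M [-1.9091 -0.1877  0.066 ] gap 0.0148
t 20.62 s -0.0826 l -0.0003 z 0.0552 nose_s 0.0644  hd-rel -0.34 pitch -0.0384 | F axial -4.9 lat 1.1 z 0.8  M [-0.5294  0.0199  0.1421] gap 0.0150
```

It stopped hard at 17 N with no travel, so the collar is seated. Release and retreat upward.

```bash
python3 -m creep '[[[0,0,0,0,0.3],[0,0,0,0,0.5],[0,0,0,0,0.8],[0,0,0,0,0.8],[0,0,0,0,0.8]]]'  >/dev/null; python3 -c "
from h import *
st()"; python3 -m creep '[[[0,0,-0.2,0,0.8],[0,0,-0.5,0,0.8],[0,0,-1,0,0.8],[0,0,-1,0,0.8],[-0.2,0,-1,0,0.8],[-0.5,0,-1,0,0.8],[-0.5,0,-1,0,0.8],[-0.5,0,-0.5,0,0.8],[0,0,0,0,0.8],[0,0,0,0,0.8]]]' >/dev/null; python3 -c "
from h import *
import pickle
st();cal,im=snap('wrist','w6')
c,im2=snap('scene','s6')
g=lambda s,l,z:proj(cal,C+D*s+L*l+[0,0,z])
print('collar rear top, home',g(-.053,0,.0869),'gap3',g(-.056,0,.0869),'ear edge',g(-.048,0,.0929),'nose',g(.066,0,.0729),'handle end',g(-.1085,0,.0729))
o=np.zeros((480,800,3),np.uint8);o[:,:400]=im[:,120:520];o[:400,400:]=cv2.resize(im2[205:285,260:340],(400,400),interpolation=cv2.INTER_CUBIC);cv2.imwrite('pics/c6.png',o)"
```

```text
t 21.25 s -0.0789 l -0.0008 z 0.0551 nose_s 0.0681  hd-rel -0.29 pitch -0.0316 | F axial 0.1 lat -0.0 z 0.8  M [-0.0405 -0.0217 -0.0185] gap 0.0683
t 22.50 s -0.1097 l 0.0006 z 0.1888 nose_s 0.0373  hd-rel -0.30 pitch -0.0318 | F axial 0.5 lat 0.5 z -0.7  M [0.0051 0.0376 0.0027] gap 0.0680
collar rear top, home [321.2929 145.333 ] gap3 [321.3255 150.4684] ear edge [321.3533 137.1307] nose [319.5699 -81.8082] handle end [321.5962 228.6939]
```

View pics/c6.png

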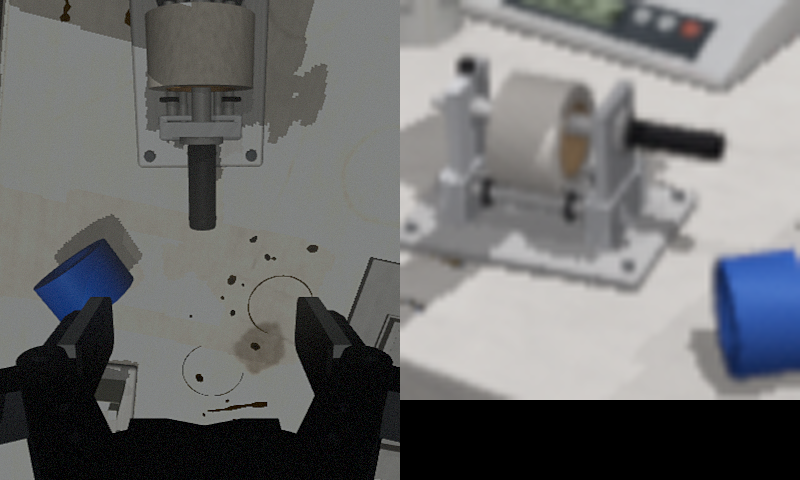

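The last view shows the collar's rear edge at v≈145 (145.3 predicted for home) and the handle end at v≈229 (228.7 predicted). The gripper is clear, so I'm handing in.

```bash
python3 -c "
from h import *
print(r.sign_off());st()"
```

```text
the job is handed in; nothing more can be done
None
the job is handed in; nothing more can be done
```

The label roll is hung: the spindle is threaded nose first through the near ear, the roll's core and the sprung far ear, with its collar against the near ear. The gripper has let go and is clear. I handed the job in at about 22.6 s of the 69 s allowed.

- **Ear height:** touching the near ear's top gave 92.9 mm, so the hole is at about 72.9 mm. The camera agreed.
- **Fully home:** a firmer push stopped dead at 17 N with no travel, which was the highest force I read. I read forces only between moves. After release, the collar edge was within 1 px of its predicted home position, and so was the handle end. Just before release, the collar edge had been 2–3 px (under 1 mm) off the prediction, on the deeper side.
- **Slight bind:** near the end the shank pressed on the holes because the grip was about 0.9 mm low. Raising it relieved most of this. The tool was tilted about 2° when I let go.
- **Other things:** I saw no contact with the blue roll or anything else. I did not check each bystander individually in the last pictures.

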